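Carry a spread snap ring to the axle groove of the tape unwinder

TASK

Reassemble the bench tape unwinder: of the two steel spacers lying about, slip the one whose bore fits the upright axle over it until it sits flat on the hub, let go of it, and leave the other spacer where it lies. Then take the snap-ring pliers out of their rack by the grips, squeeze them fully so that the ring on their tips is spread, pass the ring down over the end of the axle and stop with it level and centred at the groove, clear of the spacer. Finish there with the pliers still squeezed and the spread ring held at the groove: do not let go or put anything down.

Things in the scene. Friction and masses are not known exactly. Their poses are not given: they have to be found in the camera images.
- groove (a point): Centre of the ring groove on the upright steel axle of the tape unwinder (round base 132 mm across, flange 110 mm, turning plastic hub 72 mm across, its top 56 mm above the table). The axle, 36 mm in diameter, rises from the hub to 91.5 mm above the table, its end chamfered 3 mm; the groove is a dark band 8 mm wide, 2 mm deep, 76.5 mm above the table. z is up.
- seat (a point): Point on the axle's line in the top face of the hub, 56 mm above the table and 20.5 mm below the groove's centre: here the spacer sits. z is up.
- axle_end (a point): Centre of the axle's top end, 35.5 mm above the seat, 15 mm above the groove's centre.
- spacer_wide_mid (a point): Centre, half-way up, of the plain steel spacer ring that fits: 56 mm outside diameter, 15 mm high, bore 39 mm, 60 g, lying flat on the table. Seated on the hub, its centre is 7.5 mm above the seat and its top 5.5 mm below the groove's centre.
- spacer_narrow_mid (a point): Centre of the other steel spacer: also 56 mm outside and 15 mm high, but with a 28 mm bore, too narrow for the axle.
- ring_centre (a point): Centre of the snap ring as spread, half-way through its 3 mm thickness; it moves with the pliers. The ring is on the tips of pliers that stand upright, tips down, in a rack with a plate behind them: they lift out straight up, free 70 mm higher. Ring bore 33 mm at rest, about 40 mm when spread fully. x points from the ring to the pliers, y from grip to grip, z up.
- pliers_grip (a point): Point between the two black grips of the pliers, where to squeeze: 18.3 mm along x and 104.5 mm along z from ring_centre (same axes, fixed to the pliers); grip tops 21 mm higher. Grips stand apart along y: 60 mm over the outsides here at rest, 67 mm at the tops, 34 mm squeezed fully; 12 mm wide along x. 165 g in all. Fingers closing on the splayed grips may ride up them 4 mm.
- grip_left (a joint): How far the pliers are squeezed, in rad: 0 at rest, 0.23 at the stop, where the grips are parallel. A return spring resists with about 4 N on each grip at first and 9 N at the stop; a harder grip only presses on the stop. The other grip and the ring follow.
Things that resemble listed ones, but are neither listed nor needed, are in the scene too. Leave any black look-alike of the part that bears spacer_wide_mid alone. Leave any pink look-alike of the part that bears groove alone.

How it is judged (in metres and radians):
On the way, in this order (a step that is already met when the one before it is completed fails the run):
1. the wide-bore spacer sits flat on the hub round the axle and has been let go (z of spacer_wide_mid in the frame of seat between 0.0055 and 0.0095 m and horizontal distance between spacer_wide_mid and seat below 0.0035 m and angle between spacer_wide_mid's own z axis and vertical below 0.08 rad and contact force between the fingers and spacer_wide below 0.1 N), for 0.3 s.
2. the pliers, squeezed, hold the spread ring over the end of the axle (value of joint grip_left above 0.19 rad and z of ring_centre in the frame of axle_end above 0.002 m and horizontal distance between ring_centre and axle_end below 0.008 m), for 0.1 s.
At the end, for the whole second after the job is handed in: Fingers keep the pliers squeezed (over 0.19 rad), the ring round the axle within 3 mm of the groove's height, 3.5 mm of the axle's line, level within 0.08 rad, off the spacer, under 4 N on the unwinder. Wide-bore spacer within 2 mm of its seat's height, 3.5 mm of the axle's line (z of ring_centre in the frame of groove between -0.003 and 0.003 m and horizontal distance between ring_centre and groove below 0.0035 m and angle between each of ring_centre, spacer_wide_mid's own z axis and vertical below 0.08 rad and value of joint grip_left above 0.19 rad and contact force between the fingers and pliers above 3 N and contact force between pliers and unwinder below 4 N and contact force between pliers and spacer_wide below 0.5 N and z of spacer_wide_mid in the frame of seat between 0.0055 and 0.0095 m and horizontal distance between spacer_wide_mid and seat below 0.0035 m); the arm keeps its last pose, push and grip.
It fails at once if the narrow-bore spacer is moved by more than 3 cm (distance of spacer_narrow_mid from where it was at the start of the episode above 0.03 m).
It also fails if it takes over 51 s, if anything falls off the work surface, if the arm or the gripper's body presses on something with over 40 N, if the wrist force passes 120 N, or if a joint passes its speed limit or range.

ROBOT

A 6-joint arm with a two-finger parallel gripper is mounted at the origin on a cart in front of the work surface, level with it; the furniture and walls round the work are solid. World frame = base frame: x ahead of the robot, y to its left, z up, the work surface at z = 0. Lengths are in mm, angles in degrees, forces in N, time in s.
With the tool pointing down it reaches from about 300 to 850 mm from the base axis. Payload 4.2 kg.
Tool frame: the origin (TCP) lies on the centre line of the jaws, within the pads' length; the fingertips stand 14 mm ahead of it and the grasp point (between the pads) lies 5 mm behind it (env.finger_overhang is the z of the fingertips in the tool frame, in mm); z points along the fingers, y is the line along which they close (so a half turn about z gives the same grasp; the last joint's range is limited). The gripper opens to 91 mm and grips with 3 to 60 N. Pads are 32 mm wide; open, the fingers measure 118 mm over their backs; the gripper's body (76 mm by 178 mm) begins 60 mm behind the grasp point.
Start: joints at [67.437, 18.312, 89.639, -0, 72.044, -1.146], TCP at [209.967, 535.309, 227.976] pointing down, gripper open.
Joint ranges: [-177.97, 177.97], [-48.28, 115.42], [12.27, 149.76], [-77.06, 257.06], [2.81, 150.46], [-146.56, 146.56]. Speed limits (degrees/s): [147.25, 147.25, 180, 180, 180, 180].

INTERFACE

Orientations are given as [roll, pitch, yaw] about the fixed x, y, z axes, in that order (R = Rz(yaw) Ry(pitch) Rx(roll)).
In Python, from workcell import sensors, viewer, env gives the robot as it stands. The module is installed in compiled form; this text tells all that it offers.
- The arm moves only by the tool step_arm, never from a script. Its argument "plan" is one flat list of numbers, 6 for each row, row after row: the shift along the tool's x, y, z in cm, then the turn, a rotation vector about the tool's x, y, z in rad. In form: [x, y, z, wx, wy, wz, x, y, z, wx, wy, wz, ...]. A call has 1 to 5 rows; each row shifts and turns the commanded pose from where the row before left it, along the tool's axes as they then stand; what a row does not reach is not made up. A row lasts 1/12 s, in which the tool goes at most 41.7 mm and 7.16 degrees, less where a joint would pass 70% of its speed; a pose out of reach is approached as far as the arm can. A call is refused whole if a number of a shift passes 4.17 or a number of a turn 0.125, either way. A call with a gripper value outside its range is refused whole. "hand" is the finger opening in cm, from 0 to 9.12, set as the call begins (left out, the last holds). The fingers move at their own pace and stop on an object; "newtons" is the grip in N (left out, the last holds). Time passes only in rows, so rows that do not move let the fingers close. It gives the time, the measured TCP pose, the force, the opening and the grip force at its end, in the units of the state.
- sensors.state(): the state, without advancing time (a new reading comes with each control period).
- viewer.grab_frame(name): name is "scene" or "top" or "wrist"; returns a dict with "img" (420x560x3 uint8, red, green, blue), "fx", "fy", "cx", "cy" (pixels), "k1" (the pictures are not rectified: a ray, as slopes to the right and down, at radius r is drawn at 1 + k1 r^2 times it, then the intrinsics apply), "position" and "attitude" of the camera in the world. Camera axes: x right, y down, z forward; pixel columns grow to the right and rows downward; lengths in mm; the calibration is good to about 2 mm. A picture is of the moment at which its call begins. There is no depth.
- env.job_done(): hands the job in; it is judged then, once.
Trained networks look in a picture, given as the dict that the camera call returned (one of the last four; its "shot" number tells which), for a name from the list of things; names that differ only in an ending like _2 or _b are one class to them, and where a whole thing is asked for, a point or a joint stands for the part that bears it (a point fixed in the world has none). Each returns a list of dicts, best first, with "score" (0 to 1); they miss things now and then, are a little off and sometimes report something else, mostly with a low value. They report only what shows in the picture. A call takes as long as a camera call. They do not tell look-alikes from the thing itself.
- viewer.boxes_of(name, picture): "location" ([column, row] in pixels, amid what is visible of it).
- viewer.pinpoint(name, picture): "location" ([column, row] in pixels: a listed point, or the origin of a listed thing).
The state is a dict: "time_s": time; "qpos": joint angles; "qvel": joint speeds; "effort": joint torques, N m; "ee_pos": TCP position; "ee_rot": TCP orientation; "force": force on the tool from outside, world axes, zero at the start; "torque": the same for the moment, N m; "gripper_width": finger opening in mm; "gripper_force": force on a finger pad.
Only numpy, scipy, OpenCV 4.12 (cv2) and the standard library are available. Lean on these libraries where they do the work, as an engineer would, in place of code of your own. Each camera call takes 0.05 s, during which the arm holds its last target. There are 200 camera calls.

## Working session

There is one attempt and no reset: what is moved stays moved. The work goes in short steps, Python scripts to look and compute and a tool call to move; the robot and the scene stay as the last step left them, time stands still between calls to the robot, and variables do not carry over. Pictures are saved under pics/ and viewed, at most 10 in all, crops included, and the job is handed in when it is done.

Besides the shell and the picture viewer there is one more tool, called after "Request:" by a JSON object that holds its "method" and its "body". step_arm: Moves the arm, as the interface text tells. Its arguments: {"type":"object","properties":{"plan":{"type":"array","items":{"type":"number"}},"hand":{"type":"number"},"newtons":{"type":"number"}},"required":["plan"]}

```bash
mkdir -p pics
cat > h.py <<'E'
import numpy as np, cv2
from scipy.spatial.transform import Rotation as R
from workcell import sensors, viewer, env
def ray(p,uv):
    x=(uv[0]-p["cx"])/p["fx"]; y=(uv[1]-p["cy"])/p["fy"]
    a,b=x,y
    for _ in range(20):
        s=1+p["k1"]*(a*a+b*b); a,b=x/s,y/s
    A=np.array(p["attitude"],float)
    A=A if A.shape==(3,3) else R.from_euler("xyz",A,degrees=True).as_matrix()
    return np.array(p["position"]),A@np.array([a,b,1.])
def onz(p,uv,z):
    o,d=ray(p,uv); return o+d*(z-o[2])/d[2]
def tri(obs):
    M=np.zeros((3,3));v=np.zeros(3)
    for p,uv in obs:
        o,d=ray(p,uv); d/=np.linalg.norm(d); P=np.eye(3)-np.outer(d,d); M+=P; v+=P@o
    return np.linalg.solve(M,v)
def save(p,n): cv2.imwrite("pics/"+n,p["img"][:,:,::-1])
E
python3 - <<'E'
from h import *
print(sensors.state()["ee_pos"],sensors.state()["ee_rot"],env.finger_overhang)
Z=dict(groove=76.5,axle_end=91.5,spacer_wide_mid=7.5,spacer_narrow_mid=7.5,ring_centre=None,pliers_grip=None)
fs={}
for c in("scene","top","wrist"):
    p=viewer.grab_frame(c); save(p,c+"0.png"); fs[c]=p
    print(c,p["position"],p["attitude"],p["fx"],p["k1"])
    for n,z in Z.items():
        for d in viewer.pinpoint(n,p)[:4]:
            print(c,n,np.round(d["location"],1),round(d["score"],2),np.round(onz(p,d["location"],z),0) if z else "")
cv2.imwrite("pics/all.png",np.hstack([cv2.resize(fs[c]["img"],(560,420))[:,:,::-1] for c in("scene","top")])[:, :])
E
```

```text
[209.7712705  534.84383074 227.10945491] [-1.79896521e+02 -1.85471439e-03  1.58584195e+02] 14.0
scene [-275.79020006 -671.24540974  720.38402329] [-123.19550841   -0.41139102  -52.07332741] 511.50846252892336 0.020927006670418725
scene groove [173.8 179.6] 0.97 [436. 229.  76.]
scene groove [346.7 209.6] 0.73 [ 590. -184.   76.]
scene axle_end [344.4 201. ] 0.85 [ 597. -172.   92.]
scene axle_end [174.  177.1] 0.76 [428. 217.  92.]
scene spacer_wide_mid [274.3 252.8] 0.84 [430. -99.   8.]
scene spacer_wide_mid [234.8 266.2] 0.63 [340. -61.   8.]
scene spacer_narrow_mid [226.1 214.5] 0.71 [475.  93.   8.]
scene pliers_grip [401.9 233. ] 0.58 
top [ 235.26528733 -110.51609164 1471.06600773] [-170.4959863    -0.21087312  -88.85410414] 524.7908583657814 -0.06369749005731715
top groove [151.1 227. ] 0.82 [422. 223.  76.]
top groove [298.3 164.9] 0.8 [ 601. -171.   76.]
top groove [203.4 216.1] 0.26 [454.  83.  76.]
top axle_end [150.3 223.6] 0.88 [429. 222.  92.]
top axle_end [299.2 164.3] 0.73 [ 599. -172.   92.]
top spacer_wide_mid [270.1 228.8] 0.69 [433. -97.   8.]
top spacer_wide_mid [255.7 264.2] 0.54 [333. -59.   8.]
top spacer_narrow_mid [205.3 218.6] 0.64 [458.  87.   8.]
top ring_centre [356.5 194.4] 0.51 
top pliers_grip [365.  182.9] 0.58 
wrist [136.58804101 564.69946524 385.55501503] [ 1.63646201e+02 -5.75340133e-02  6.85968322e+01] 321.91140126768795 -0.03655265583157279
```

View pics/scene0.png

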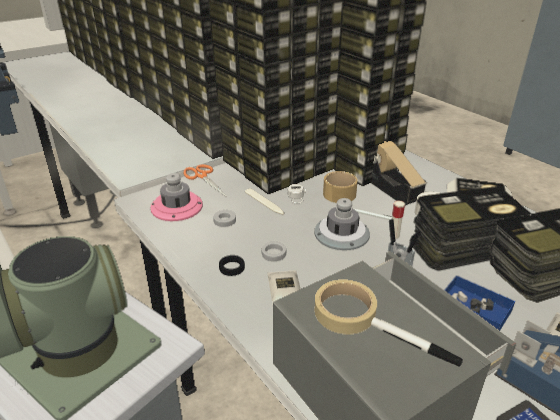

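Run:
```python
import cv2
a=cv2.imread("pics/top0.png")[120:320,110:410]
cv2.imwrite("pics/topc.png",cv2.resize(a,(800,533),interpolation=cv2.INTER_CUBIC))
```

```text
(no output)
```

View pics/topc.png

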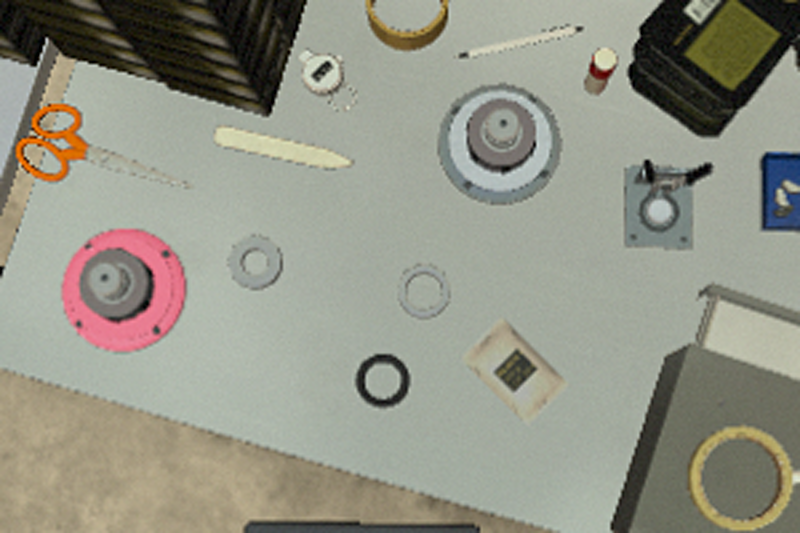

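Candidates in the top view:
- **Spacers:** the wide-bore steel spacer is at (270,229) with a thin wall, and that is my choice. The narrow steel one is at (205,219) with a thick wall. The black look-alike is at (254,264).
- **Unwinders:** I use the grey one at (298,165) and leave the pink one at (151,225) alone.
- **Pliers and rack:** these are near (357,195).

The crop confirms the choice. I'll move over the spacer with yaw 180.

Request:
{"method": "step_arm", "body": {"plan": [0, 0, 0, 0, 0, -0.125, 0, 0, 0, 0, 0, -0.125, 0, 0, 0, 0, 0, -0.124, -1.3, -3.9, 0, 0, 0, 0, -1.3, -3.9, 0, 0, 0, 0], "hand": 9.1}}

```text
time_s: 1.47
ee_pos: [235.9, 457.5, 227.3]
ee_rot: [-180.0, 0.0, -179.8]
force: [1.0, -1.0, 0.4]
gripper_width: 90.9
gripper_force: 0.0
```

Request:
{"method": "step_arm", "body": {"plan": [-1.3, -3.9, 0, 0, 0, 0, -1.3, -3.9, 0, 0, 0, 0, -1.3, -3.9, 0, 0, 0, 0, -1.3, -3.9, 0, 0, 0, 0, -1.3, -3.9, 0, 0, 0, 0]}}

```text
time_s: 1.88
ee_pos: [301.1, 260.5, 228.2]
ee_rot: [180.0, 0.0, -179.9]
force: [0.8, -0.4, -0.6]
gripper_width: 91.0
gripper_force: 0.0
```

Request:
{"method": "step_arm", "body": {"plan": [-1.3, -3.9, 0, 0, 0, 0, -1.3, -3.9, 0, 0, 0, 0, -1.3, -3.9, 0, 0, 0, 0, -1.3, -3.9, 0, 0, 0, 0, -1.3, -3.9, 0, 0, 0, 0]}}

```text
time_s: 2.3
ee_pos: [366.2, 65.4, 228.4]
ee_rot: [180.0, 0.1, -180.0]
force: [0.6, 0.8, 0.3]
gripper_width: 91.0
gripper_force: 0.0
```

Request:
{"method": "step_arm", "body": {"plan": [-1.3, -3.9, 0, 0, 0, 0, -1.3, -3.9, 0, 0, 0, 0, -1.3, -3.9, 0, 0, 0, 0, -1.3, -3.9, 0, 0, 0, 0, 0, 0, 0, 0, 0, 0]}}

```text
time_s: 2.72
ee_pos: [420.4, -94.8, 228.2]
ee_rot: [-179.8, 0.2, 179.6]
force: [0.9, -0.3, -0.1]
gripper_width: 91.3
gripper_force: 0.0
```

Run:
```python
from h import *
s=sensors.state();print(s["ee_pos"],s["ee_rot"],s["time_s"],s["qpos"])
p=viewer.grab_frame("wrist"); save(p,"w1.png"); print(p["position"],p["attitude"])
for n,z in dict(spacer_wide_mid=7.5,axle_end=91.5,groove=76.5,ring_centre=40,pliers_grip=145).items():
    for d in viewer.pinpoint(n,p)[:3]: print(n,np.round(d["location"],1),round(d["score"],2),np.round(onz(p,d["location"],z),1))
```

```text
[420.37698432 -94.77012385 228.20473623] [-1.79792052e+02  1.59528801e-01  1.79631001e+02] 2.7167 [ -14.11110343    5.09983053  106.94846869   -0.17730429   67.74743623
 -103.67496396]
[341.08432556 -93.39819197 385.52577886] [163.47099747   0.16641593  89.64606715]
spacer_wide_mid [284.9 202. ] 0.69 [434.4 -93.    7.5]
spacer_wide_mid [319.3 116.8] 0.56 [335.9 -53.8   7.5]
axle_end [214.1 363.7] 0.87 [ 598.6 -172.8   91.5]
groove [223.5 357.1] 0.62 [ 602.2 -165.2   76.5]
ring_centre [ 93.  276.5] 0.65 [ 517.3 -324.7   40. ]
```

View pics/w1.png

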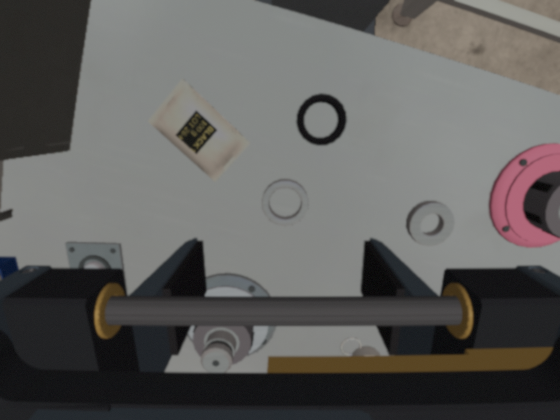

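The wrist view shows the wide spacer at (285,202), black ring at (321,119), narrow spacer at (430,222), unwinder axle end at (215,363) and rack at (95,265). Next I'll descend for a closer look.

Request:
{"method": "step_arm", "body": {"plan": [-0.6, 0, 4.0, 0, 0, 0, -0.6, 0, 4.0, 0, 0, 0, 0, 0, 4.0, 0, 0, 0, 0, 0, 0, 0, 0, 0]}}

```text
time_s: 3.35
ee_pos: [424.8, -86.0, 102.4]
ee_rot: [179.8, -0.8, -179.8]
force: [-1.7, 1.0, 0.3]
gripper_width: 91.1
gripper_force: 0.0
```

Run:
```python
from h import *
s=sensors.state();print(s["ee_pos"],s["ee_rot"])
p=viewer.grab_frame("wrist"); save(p,"w2.png")
for d in viewer.pinpoint("spacer_wide_mid",p)[:3]: print(np.round(d["location"],1),round(d["score"],2),np.round(onz(p,d["location"],7.5),1))
```

```text
[424.84688415 -86.01792643 102.44817317] [ 179.80026517   -0.7963658  -179.83488747]
```

View pics/w2.png

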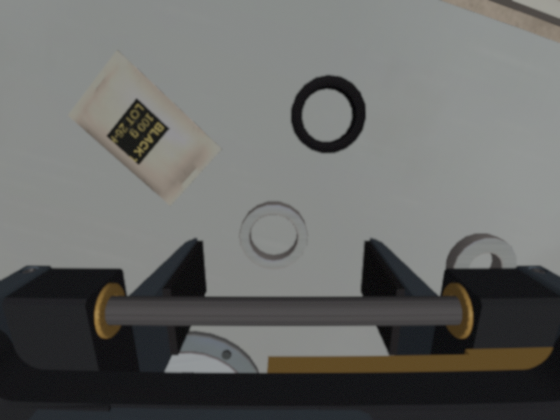

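The wide spacer is at about (274,236), between the fingers. I'll fit its rim for a better centre.

```bash
cat >> h.py <<'E'
def fitcircle(p,c0,z,r0,rmax=8):
    """fit world circle radius r0 at height z near c0(x,y): maximise image gradient along projected circle"""
    from scipy.optimize import minimize
    g=cv2.GaussianBlur(cv2.cvtColor(p["img"],cv2.COLOR_RGB2GRAY),(0,0),1.0).astype(float)
    G=np.hypot(cv2.Sobel(g,cv2.CV_64F,1,0),cv2.Sobel(g,cv2.CV_64F,0,1)).astype(np.float32)
    t=np.linspace(0,2*np.pi,120,endpoint=False)
    def sc(c):
        w=np.c_[c[0]+r0*np.cos(t),c[1]+r0*np.sin(t),np.full(120,z)]
        q=proj(p,w).astype(np.float32)
        return float(np.mean(np.minimum(cv2.remap(G,q[:,0],q[:,1],cv2.INTER_LINEAR),60)))
    best=max(((sc((c0[0]+a,c0[1]+b)),a,b) for a in np.arange(-rmax,rmax+.1,.5) for b in np.arange(-rmax,rmax+.1,.5)))
    return np.array(c0[:2])+best[1:],best[0]
def proj(p,w):
    A=np.array(p["attitude"],float)
    A=A if A.shape==(3,3) else R.from_euler("xyz",A,degrees=True).as_matrix()
    c=(w-np.array(p["position"]))@A; x=c[:,:2]/c[:,2:]; s=1+p["k1"]*(x**2).sum(1,keepdims=True)
    x=x*s; return np.c_[x[:,0]*p["fx"]+p["cx"],x[:,1]*p["fy"]+p["cy"]]
E
python3 - <<'E'
from h import *
p=viewer.grab_frame("wrist");s=sensors.state();print(s["ee_pos"],s["ee_rot"],p["position"],p["attitude"])
print(onz(p,(274,237),15),onz(p,(275,232),15))
for z,r in((15,28),(15,19.5),(0,19.5)): print(z,r,fitcircle(p,(433,-94),z,r))
t=np.linspace(0,6.28,60);im=p["img"][:,:,::-1].copy()
E
```

```text
[431.05337309 -88.0757299  109.41175929] [-1.79981364e+02  1.08122884e-01 -1.79896149e+02] [351.03646775 -87.49790158 265.70609622] [ 1.63765406e+02 -8.14626709e-02  9.01417403e+01]
[441.29628213 -94.48939425  15.        ] [436.93161943 -93.64259349  15.        ]
15 28 (array([432.5, -93.5]), 30.77230453491211)
15 19.5 (array([435., -94.]), 43.42484664916992)
0 19.5 (array([439.5, -94. ]), 41.835147857666016)
```

Request:
{"method": "step_arm", "body": {"plan": [-0.3, -0.6, 3.5, 0, 0, 0, 0, 0, 3.0, 0, 0, 0, 0, 0, 2.0, 0, 0, 0, 0, 0, 0.7, 0, 0, 0, 0, 0, 0, 0, 0, 0]}}

```text
time_s: 3.92
ee_pos: [434.0, -94.6, 16.7]
ee_rot: [-180.0, 0.1, -180.0]
force: [0.3, -0.1, 0.5]
gripper_width: 90.8
gripper_force: 0.0
```

Request:
{"method": "step_arm", "body": {"plan": [0, 0, 0, 0, 0, 0, 0, 0, 0, 0, 0, 0, 0, 0, 0, 0, 0, 0, 0, 0, 0, 0, 0, 0], "hand": 5.0, "newtons": 20}}

```text
time_s: 4.25
ee_pos: [434.0, -94.8, 17.1]
ee_rot: [-180.0, 0.2, -180.0]
force: [0.0, 0.1, 0.3]
gripper_width: 67.4
gripper_force: 0.0
```

Request:
{"method": "step_arm", "body": {"plan": [0, 0, 0, 0, 0, 0, 0, 0, 0, 0, 0, 0, 0, 0, 0, 0, 0, 0, 0, 0, 0, 0, 0, 0]}}

```text
time_s: 4.58
ee_pos: [433.5, -94.7, 16.5]
ee_rot: [-180.0, 0.1, -180.0]
force: [-0.2, 1.0, 6.6]
gripper_width: 56.0
gripper_force: 20.0
```

Request:
{"method": "step_arm", "body": {"plan": [0, 0, -4.0, 0, 0, 0, 0, 0, -4.0, 0, 0, 0, 0, 0, -4.0, 0, 0, 0, -3.7, -1.4, -0.9, 0, 0, 0, -3.7, -1.4, -0.9, 0, 0, 0]}}

```text
time_s: 5.0
ee_pos: [507.7, -122.7, 157.4]
ee_rot: [-179.9, 0.3, -180.0]
force: [1.3, 0.6, 0.2]
gripper_width: 56.0
gripper_force: 20.0
```

Request:
{"method": "step_arm", "body": {"plan": [-3.7, -1.4, -0.9, 0, 0, 0, -3.7, -1.4, -0.9, 0, 0, 0, -3.7, -1.4, -0.9, 0, 0, 0, -1.5, -0.6, 0, 0, 0, 0, 0, 0, 0, 0, 0, 0]}}

```text
time_s: 5.42
ee_pos: [636.4, -172.1, 180.1]
ee_rot: [-180.0, 0.1, 180.0]
force: [0.6, 0.7, -0.8]
gripper_width: 56.0
gripper_force: 20.0
```

Request:
{"method": "step_arm", "body": {"plan": [0, 0, 0, 0, 0, 0, 0, 0, 0, 0, 0, 0, 0, 0, 0, 0, 0, 0, 0, 0, 0, 0, 0, 0, 0, 0, 0, 0, 0, 0]}}

```text
time_s: 5.83
ee_pos: [632.3, -170.2, 181.3]
ee_rot: [180.0, -0.0, -180.0]
force: [0.2, -0.4, -1.2]
gripper_width: 55.6
gripper_force: 20.0
```

Run:
```python
from h import *
p=viewer.grab_frame("wrist");s=sensors.state();print(s["ee_pos"],s["ee_rot"],s["gripper_width"],p["position"],p["attitude"])
save(p,"w3.png")
for n,z in dict(axle_end=91.5,groove=76.5,ring_centre=40,pliers_grip=145).items():
    for d in viewer.pinpoint(n,p)[:2]: print(n,np.round(d["location"],1),round(d["score"],2),np.round(onz(p,d["location"],z),1))
for r,z in((15,91.5),(18,88.5),(36,56)):print(r,fitcircle(p,(598,-171),z,r))
e=s["ee_pos"]
for r in (19.5,28):print("held",r,fitcircle(p,e[:2],e[2]-2,r)[0]-e[:2])
```

```text
[ 632.47169534 -170.29801969  181.27449833] [ 1.79994192e+02 -4.28145680e-05 -1.79978482e+02] 56.19936738443277 [ 553.43595415 -169.98281469  338.83074419] [ 1.63637999e+02 -5.06465691e-02  9.00361774e+01]
axle_end [280.2 180.3] 0.56 [ 596.4 -172.    91.5]
groove [282.8 178.2] 0.7 [ 597.3 -170.    76.5]
ring_centre [107.6  97.7] 0.95 [ 531.2 -325.2   40. ]
pliers_grip [ 29.9 116.7] 0.59 [ 548.8 -319.1  145. ]
15 (array([ 597. , -171.5]), 36.50028610229492)
18 (array([ 593.5, -170. ]), 46.16769027709961)
36 (array([ 595.5, -171. ]), 60.0)
held 19.5 [-8.   0.5]
held 28 [-2.5  0.5]
```

View pics/w3.png

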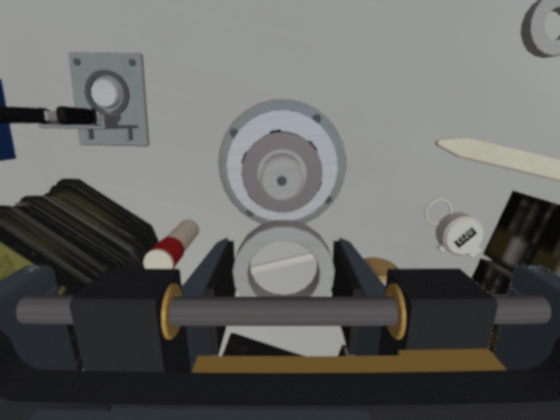

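Run:
```python
from h import *
p=viewer.grab_frame("wrist");e=sensors.state()["ee_pos"]
print(e,onz(p,(282,181),91.5))
K=4;im=cv2.resize(p["img"][100:330,190:380,::-1],None,fx=3.1,fy=2.6,interpolation=cv2.INTER_CUBIC)
t=np.linspace(0,2*np.pi,90)
def dr(c,z,r,col):
    q=proj(p,np.c_[c[0]+r*np.cos(t),c[1]+r*np.sin(t),np.full(90,z)])
    q=((q-[190,100]+.5)*[3.1,2.6]).astype(int); cv2.polylines(im,[q],True,col,1)
a=(597,-171.5)
dr(a,91.5,15,(0,0,255));dr(a,88.5,18,(0,255,0));dr(a,56,36,(255,0,0));dr(a,0,66,(0,255,255))
for r in(19.5,28): dr(e,e[2]-2,r,(0,0,255)); dr(e,e[2]-17,r,(0,255,0))
cv2.imwrite("pics/ov.png",im)
```

```text
[ 633.00656561 -170.52672723  181.05727832] [ 597.66988579 -170.94704891   91.5       ]
```

View pics/ov.png

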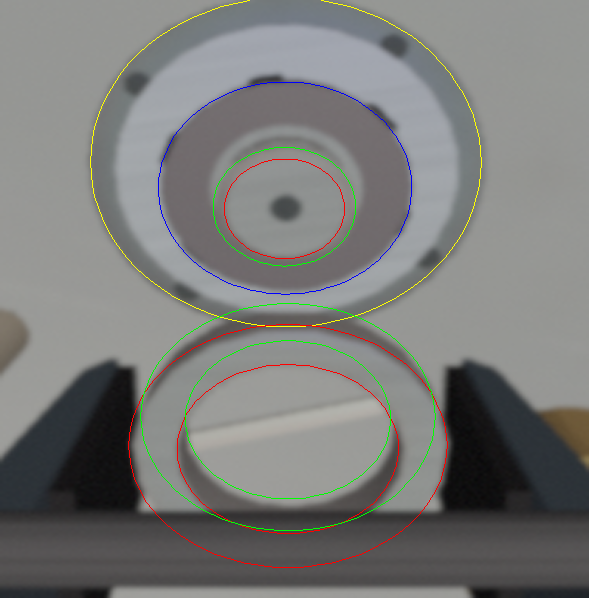

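The overlay fits: the axle is at about (597.3,-171.2), and the spacer is held centred in the jaws. I'll move over the axle and then lower it.

Request:
{"method": "step_arm", "body": {"plan": [1.8, 0, 0, 0, 0, 0, 1.75, -0.08, 0, 0, 0, 0, 0, 0, 3.5, 0, 0, 0, 0, 0, 3.3, 0, 0, 0, 0, 0, 0, 0, 0, 0]}}

```text
time_s: 6.55
ee_pos: [593.4, -170.2, 107.2]
ee_rot: [179.8, -0.6, -180.0]
force: [-0.5, 0.3, -0.8]
gripper_width: 55.8
gripper_force: 20.0
```

Request:
{"method": "step_arm", "body": {"plan": [0, 0, 0, 0, 0, 0, 0, 0, 0, 0, 0, 0, 0, 0, 0, 0, 0, 0, 0, 0, 0, 0, 0, 0]}}

```text
time_s: 6.88
ee_pos: [599.0, -171.8, 115.0]
ee_rot: [-179.9, 0.2, -180.0]
force: [0.5, -0.4, -1.0]
gripper_width: 55.7
gripper_force: 20.0
```

Request:
{"method": "step_arm", "body": {"plan": [0, 0, 0, 0, 0, 0, 0, 0, 0, 0, 0, 0, 0, 0, 0, 0, 0, 0, 0, 0, 0, 0, 0, 0]}}

```text
time_s: 7.22
ee_pos: [597.7, -171.4, 113.2]
ee_rot: [-180.0, 0.0, -180.0]
force: [-0.4, 0.4, -0.4]
gripper_width: 56.1
gripper_force: 20.0
```

Run:
```python
from h import *
for i in range(4):
    p=viewer.grab_frame("wrist"); print(sensors.state()["ee_pos"])
p=viewer.grab_frame("scene")
im=cv2.resize(p["img"][170:270,300:420,::-1],None,fx=6,fy=5.8,interpolation=cv2.INTER_CUBIC)
cv2.imwrite("pics/s2.png",im)
```

```text
[ 597.63470222 -171.40170609  113.05771229]
[ 597.61558424 -171.38544333  112.98377565]
[ 597.61401312 -171.4079519   112.92722119]
[ 597.59431564 -171.37919154  112.90162673]
```

Request:
{"method": "step_arm", "body": {"plan": [0.04, 0, 0.5, 0, 0, 0, 0, 0, 0.5, 0, 0, 0, 0, 0, 0.5, 0, 0, 0, 0, 0, 0.5, 0, 0, 0, 0, 0, 0, 0, 0, 0]}}

```text
time_s: 7.88
ee_pos: [596.3, -171.1, 91.3]
ee_rot: [179.9, -0.2, -180.0]
force: [-0.0, 1.1, -0.6]
gripper_width: 56.1
gripper_force: 20.0
```

Request:
{"method": "step_arm", "body": {"plan": [0, 0, 0.5, 0, 0, 0, 0, 0, 0.5, 0, 0, 0, 0, 0, 0.5, 0, 0, 0, 0, 0, 0.4, 0, 0, 0, 0, 0, 0, 0, 0, 0]}}

```text
time_s: 8.3
ee_pos: [596.9, -171.3, 73.0]
ee_rot: [180.0, -0.1, -180.0]
force: [-0.9, -0.0, -0.2]
gripper_width: 55.7
gripper_force: 20.0
```

Request:
{"method": "step_arm", "body": {"plan": [0, 0, 0, 0, 0, 0, 0, 0, 0, 0, 0, 0, 0, 0, 0, 0, 0, 0]}}

```text
time_s: 8.55
ee_pos: [597.4, -171.5, 74.2]
ee_rot: [-180.0, 0.0, -180.0]
force: [-1.1, 0.3, -1.3]
gripper_width: 55.7
gripper_force: 20.0
```

Request:
{"method": "step_arm", "body": {"plan": [0, 0, 0.1, 0, 0, 0, 0, 0, 0, 0, 0, 0, 0, 0, 0, 0, 0, 0]}}

```text
time_s: 8.8
ee_pos: [597.2, -171.4, 73.0]
ee_rot: [180.0, 0.0, -180.0]
force: [0.2, -0.1, -0.3]
gripper_width: 55.8
gripper_force: 20.0
```

Request:
{"method": "step_arm", "body": {"plan": [0, 0, 0, 0, 0, 0, 0, 0, 0, 0, 0, 0, 0, 0, 0, 0, 0, 0, 0, 0, 0, 0, 0, 0], "hand": 9.1}}

```text
time_s: 9.13
ee_pos: [597.3, -171.4, 73.1]
ee_rot: [-180.0, 0.0, -180.0]
force: [0.3, -0.1, 0.5]
gripper_width: 79.9
gripper_force: 0.0
```

Request:
{"method": "step_arm", "body": {"plan": [0, 0, 0, 0, 0, 0, 0, 0, 0, 0, 0, 0, 0, 0, -3.0, 0, 0, 0, 0, 0, -4.0, 0, 0, 0, 0, 0, -3.0, 0, 0, 0]}}

```text
time_s: 9.55
ee_pos: [597.5, -171.5, 174.9]
ee_rot: [-180.0, 0.0, -180.0]
force: [0.9, 0.2, 0.2]
gripper_width: 90.9
gripper_force: 0.0
```

Run:
```python
from h import *
# pliers from the w3-type views: combine top, scene, detections
obs={}
ps={c:viewer.grab_frame(c) for c in("top","scene","wrist")}
for n in("ring_centre","pliers_grip"):
    o=[]
    for c,p in ps.items():
        d=viewer.pinpoint(n,p)
        for k in d[:2]: print(n,c,np.round(k["location"],1),round(k["score"],2))
        if d and d[0]["score"]>.4: o.append((p,d[0]["location"]))
    if len(o)>1: print(n,tri(o))
d=viewer.pinpoint("spacer_wide_mid",ps["scene"]);print([(np.round(k["location"],1),round(k["score"],2),np.round(onz(ps["scene"],k["location"],63.5),0)) for k in d])
im=cv2.resize(ps["scene"]["img"][170:270,310:440,::-1],None,fx=6,fy=5.8,interpolation=cv2.INTER_CUBIC)
cv2.imwrite("pics/s3.png",im); save(ps["wrist"],"w4.png"); print(sensors.state()["ee_pos"])
```

```text
ring_centre top [359.1 196.7] 0.53
ring_centre scene [343.1 207.6] 0.16
ring_centre wrist [110.6 129.7] 0.89
ring_centre [ 530.49613456 -348.58840233    1.39068525]
pliers_grip top [365.2 183.4] 0.51
pliers_grip wrist [ 39.1 157.7] 0.67
pliers_grip [ 545.99184201 -348.3081287   107.15295336]
[(array([235.5, 266.6]), 0.77, array([ 292., -111.,   64.])), (array([345.3, 212.1]), 0.75, array([ 596., -177.,   64.]))]
[ 596.60275834 -171.22807811  171.49986564]
```

View pics/s3.png

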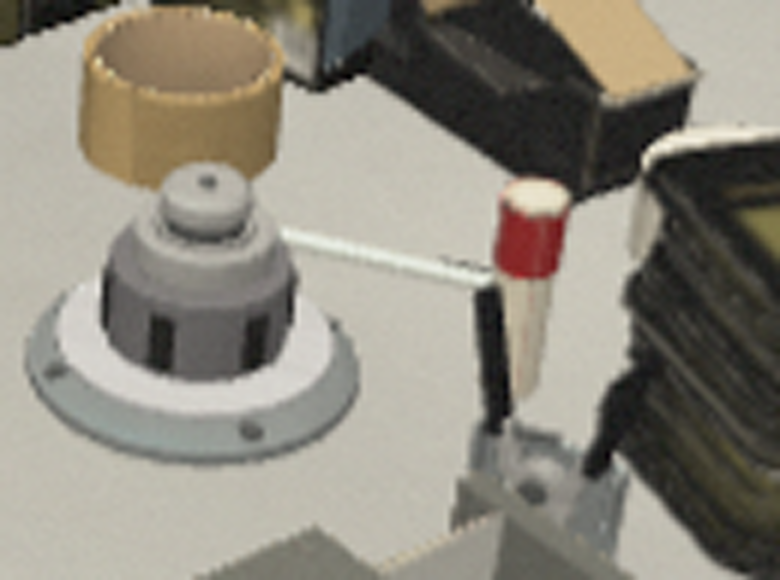

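The spacer is seated flat round the axle. The pliers' grips are at about (490,350) and (610,430) in this crop, with the red-capped bottle and the black pile beyond them. I'll move over the pliers and look.

Request:
{"method": "step_arm", "body": {"plan": [1.3, -3.3, -1.55, 0, 0, 0, 1.3, -3.3, -1.55, 0, 0, 0, 1.3, -3.3, -1.55, 0, 0, 0, 1.3, -3.3, -1.55, 0, 0, 0, 1.3, -3.3, -1.55, 0, 0, 0]}}

```text
time_s: 10.47
ee_pos: [531.3, -337.6, 250.4]
ee_rot: [180.0, -0.1, -180.0]
force: [0.1, -0.8, -0.0]
gripper_width: 91.0
gripper_force: 0.0
```

Request:
{"method": "step_arm", "body": {"plan": [0, 0, 0, 0, 0, 0, 0, 0, 0, 0, 0, 0, 0, 0, 0, 0, 0, 0, 0, 0, 0, 0, 0, 0, 0, 0, 0, 0, 0, 0]}}

```text
time_s: 10.88
ee_pos: [532.5, -335.0, 249.4]
ee_rot: [179.9, -0.1, -179.9]
force: [0.4, -0.1, 0.9]
gripper_width: 91.0
gripper_force: 0.0
```

Request:
{"method": "step_arm", "body": {"plan": [0, 0, 0, 0, 0, 0, 0, 0, 0, 0, 0, 0, 0, 0, 0, 0, 0, 0, 0, 0, 0, 0, 0, 0, 0, 0, 0, 0, 0, 0]}}

```text
time_s: 11.3
ee_pos: [532.3, -336.3, 250.4]
ee_rot: [180.0, 0.0, -180.0]
force: [0.4, 0.1, -0.0]
gripper_width: 91.2
gripper_force: 0.0
```

Run:
```python
from h import *
print(sensors.state()["ee_pos"])
p=viewer.grab_frame("wrist"); save(p,"w5.png"); print(p["position"],p["attitude"])
q=dict(p); q["position"]=np.array([553.43595415,-169.98281469,338.83]);q["attitude"]=np.array([163.638,-0.0506,90.036])
old=dict(ring_centre=(107.6,97.7),pliers_grip=(29.9,116.7))
for n in old:
    for d in viewer.pinpoint(n,p)[:3]: print(n,np.round(d["location"],1),round(d["score"],2),tri([(p,d["location"]),(q,old[n])]))
```

```text
[ 532.3405981  -336.25157964  250.41740785]
[ 453.45125942 -336.01151413  407.96531206] [ 1.63627208e+02 -4.67761271e-02  9.00422947e+01]
ring_centre [277.9 188.8] 0.67 [ 531.05578762 -341.11524871   11.78777784]
pliers_grip [276.4 225.3] 0.94 [ 547.97939562 -342.21603077  114.88958989]
```

View pics/w5.png

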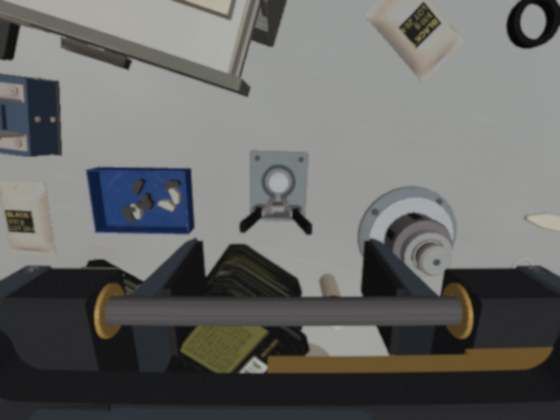

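The pliers' grips are at (276,227), level along the image row, so the pliers' yaw is about 0. The ring is at (278,183). They triangulate to ring (531,-340,12) and grip (548,-340,115), which matches the given offsets. Next I'll approach.

Request:
{"method": "step_arm", "body": {"plan": [-0.75, -0.2, 2.5, 0, 0, 0, -0.75, -0.2, 2.5, 0, 0, 0, 0, 0, 2.5, 0, 0, 0, 0, 0, 0, 0, 0, 0, 0, 0, 0, 0, 0, 0]}}

```text
time_s: 11.87
ee_pos: [546.6, -340.1, 174.4]
ee_rot: [179.9, -0.2, -180.0]
force: [-0.2, -1.5, 1.1]
gripper_width: 91.1
gripper_force: 0.0
```

Request:
{"method": "step_arm", "body": {"plan": [0, 0, 0, 0, 0, 0, 0, 0, 0, 0, 0, 0, 0, 0, 0, 0, 0, 0, 0, 0, 0, 0, 0, 0, 0, 0, 0, 0, 0, 0]}}

```text
time_s: 12.28
ee_pos: [547.4, -340.6, 176.4]
ee_rot: [-180.0, 0.1, -180.0]
force: [0.1, 1.0, -0.4]
gripper_width: 90.9
gripper_force: 0.0
```

Run:
```python
from h import *
print(sensors.state()["ee_pos"])
p=viewer.grab_frame("wrist"); save(p,"w6.png"); print(p["position"],p["attitude"])
q=dict(p); q["position"]=np.array([453.451,-336.01,407.965]);q["attitude"]=np.array([163.627,-0.0468,90.042])
q2=dict(p); q2["position"]=np.array([553.436,-169.983,338.83]);q2["attitude"]=np.array([163.638,-0.0506,90.036])
old=dict(ring_centre=((277.9,188.8),(107.6,97.7),12),pliers_grip=((276.4,225.3),(29.9,116.7),115))
for n,(a,b,z) in old.items():
    for d in viewer.pinpoint(n,p)[:3]: print(n,np.round(d["location"],1),round(d["score"],2),tri([(p,d["location"]),(q2,b),(q,a)]),onz(p,d["location"],z),onz(q,a,z))
```

```text
[ 547.44815473 -340.60979447  176.38379956]
[ 468.37610132 -340.19687211  333.849948  ] [1.63549049e+02 3.59230663e-03 9.00227242e+01]
ring_centre [281.1 184. ] 0.9 [ 530.46191806 -341.82965556    9.90523662] [ 528.62371436 -342.28199904   12.        ] [ 533.09349017 -342.20888422   12.        ]
pliers_grip [277.9 232.6] 0.73 [ 547.38262342 -343.29204211  112.84206962] [ 544.72855662 -343.96611038  115.        ] [ 547.83571421 -342.16638195  115.        ]
```

View pics/w6.png

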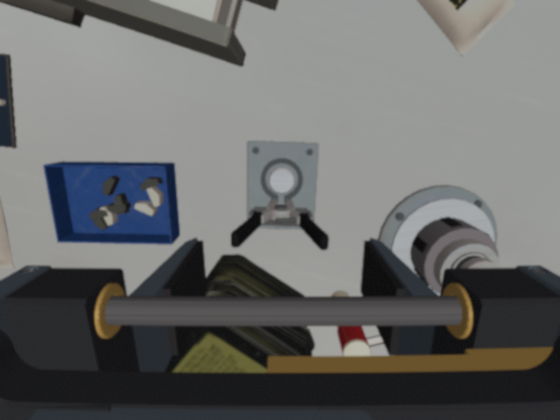

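The grip tops are at (234,239) and (324,240), with the ring at (281,181). The open fingers clear the grips on both sides, so I'll descend and squeeze.

Request:
{"method": "step_arm", "body": {"plan": [0, -0.2, 2.5, 0, 0, 0, 0, 0, 2.5, 0, 0, 0, 0, 0, 1.8, 0, 0, 0, 0, 0, 0, 0, 0, 0, 0, 0, 0, 0, 0, 0]}}

```text
time_s: 12.85
ee_pos: [546.9, -342.2, 106.8]
ee_rot: [179.9, -0.1, -180.0]
force: [-0.1, -0.1, 0.1]
gripper_width: 91.1
gripper_force: 0.0
```

Request:
{"method": "step_arm", "body": {"plan": [0, 0, 0, 0, 0, 0, 0, 0, 0, 0, 0, 0, 0, 0, 0, 0, 0, 0, 0, 0, 0, 0, 0, 0, 0, 0, 0, 0, 0, 0]}}

```text
time_s: 13.27
ee_pos: [547.5, -342.6, 108.2]
ee_rot: [-180.0, 0.1, -180.0]
force: [-0.9, 0.3, -1.6]
gripper_width: 90.8
gripper_force: 0.0
```

Request:
{"method": "step_arm", "body": {"plan": [0, 0, 0, 0, 0, 0, 0, 0, 0, 0, 0, 0, 0, 0, 0, 0, 0, 0, 0, 0, 0, 0, 0, 0, 0, 0, 0, 0, 0, 0], "hand": 2.5, "newtons": 30}}

```text
time_s: 13.68
ee_pos: [547.7, -342.9, 108.4]
ee_rot: [-179.9, 0.1, -180.0]
force: [-1.5, 0.3, 8.4]
gripper_width: 60.8
gripper_force: 5.8
```

Request:
{"method": "step_arm", "body": {"plan": [0, 0, 0, 0, 0, 0, 0, 0, 0, 0, 0, 0, 0, 0, 0, 0, 0, 0, 0, 0, 0, 0, 0, 0, 0, 0, 0, 0, 0, 0]}}

```text
time_s: 14.1
ee_pos: [548.4, -343.1, 110.4]
ee_rot: [-179.9, 0.2, 180.0]
force: [-1.6, -0.1, 12.1]
gripper_width: 32.9
gripper_force: 30.0
```

Request:
{"method": "step_arm", "body": {"plan": [0, 0, -1.0, 0, 0, 0, 0, 0, -2.0, 0, 0, 0, 0, 0, -2.5, 0, 0, 0, 0, 0, -2.5, 0, 0, 0, 0, 0, -2.5, 0, 0, 0]}}

```text
time_s: 14.52
ee_pos: [546.8, -342.1, 213.0]
ee_rot: [179.9, -0.1, -180.0]
force: [-0.1, 0.2, -1.8]
gripper_width: 33.1
gripper_force: 30.0
```

Request:
{"method": "step_arm", "body": {"plan": [0, 0, -2.5, 0, 0, 0, 0, 0, -1, 0, 0, 0, 0, 0, 0, 0, 0, 0, 0, 0, 0, 0, 0, 0, 0, 0, 0, 0, 0, 0]}}

```text
time_s: 14.93
ee_pos: [546.4, -341.8, 245.1]
ee_rot: [179.9, -0.2, -180.0]
force: [-0.3, 0.3, -2.0]
gripper_width: 33.0
gripper_force: 30.0
```

Request:
{"method": "step_arm", "body": {"plan": [0, 0, 0, 0, 0, 0, 0, 0, 0, 0, 0, 0, 0, 0, 0, 0, 0, 0, 0, 0, 0, 0, 0, 0, 0, 0, 0, 0, 0, 0]}}

```text
time_s: 15.35
ee_pos: [547.2, -342.3, 247.1]
ee_rot: [180.0, -0.0, -180.0]
force: [0.2, 0.4, -1.9]
gripper_width: 33.1
gripper_force: 30.0
```

Run:
```python
from h import *
s=sensors.state();e=s["ee_pos"];print(e,s["ee_rot"],s["gripper_width"],s["gripper_force"],s["force"])
ps={c:viewer.grab_frame(c) for c in("wrist","scene","top")}
save(ps["wrist"],"w7.png"); save(ps["scene"],"s7.png")
o=[]
for c,p in ps.items():
    for d in viewer.pinpoint("ring_centre",p)[:2]:
        print(c,np.round(d["location"],1),round(d["score"],2))
    d=viewer.pinpoint("ring_centre",p)
    if d and d[0]["score"]>.3:o.append((p,d[0]["location"]))
t=tri(o);print(t,t-e)
for z in(-112,-108,-104,-100,-96):print(z,onz(ps["wrist"],o[0][1],e[2]+z)-e)
w=ps["wrist"]["img"][80:330,150:410,::-1]; sc=ps["scene"]["img"][130:250,330:450,::-1]
cv2.imwrite("pics/c7.png",np.hstack([cv2.resize(w,(400,385)),cv2.resize(sc,(385,385))]))
```

```text
[ 547.19718625 -342.34616783  247.05145457] [ 1.79972997e+02 -2.59183940e-02 -1.79987531e+02] 33.08048510783787 29.990259110927582 [ 0.15604016  0.4028455  -1.88103775]
wrist [443.4 252.6] 0.33
scene [399.7 222.6] 0.94
[ 568.64602422 -268.73780279  140.03433571] [  21.44883797   73.60836504 -107.01711886]
-112 [  34.10923174  146.61956069 -112.        ]
-108 [  32.43388863  144.44671871 -108.        ]
-104 [  30.75854553  142.27387672 -104.        ]
-100 [  29.08320242  140.10103473 -100.        ]
-96 [ 27.40785932 137.92819274 -96.        ]
```

View pics/c7.png

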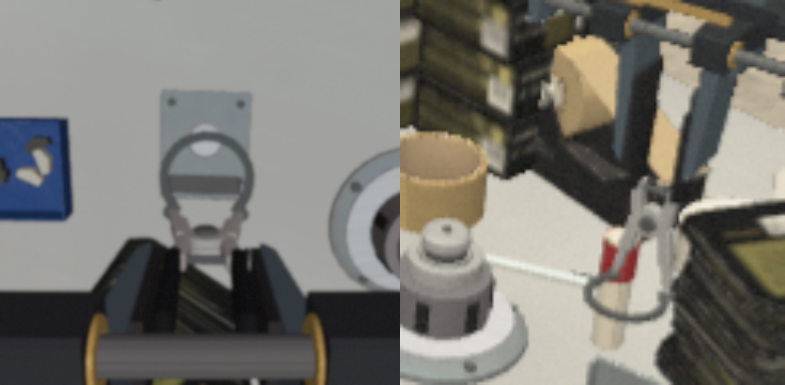

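The ring is spread and level on the pliers, free of the rack. In the crop it is centred at about (207,173), which is full-image (285,192). From here I measure by code.

```bash
cat >> h.py <<'E'
def fitring(p,e,x0=-18.3,zs=np.arange(-114,-93,1.0),cands=(19.5,20,20.5),outs=(23,23.5,24,24.5,25)):
    g=cv2.GaussianBlur(cv2.cvtColor(p["img"],cv2.COLOR_RGB2GRAY),(0,0),.8).astype(float)
    gx=cv2.Sobel(g,cv2.CV_64F,1,0).astype(np.float32);gy=cv2.Sobel(g,cv2.CV_64F,0,1).astype(np.float32)
    t=np.radians(np.arange(75,286,3))  # away from tips (+x)
    def sc(c,z,r,sgn):
        w=lambda rr:np.c_[c[0]+rr*np.cos(t),c[1]+rr*np.sin(t),np.full(len(t),z)]
        q=proj(p,w(r)).astype(np.float32);n=proj(p,w(r+.5))-q;n/=np.linalg.norm(n,axis=1)[:,None]
        d=cv2.remap(gx,q[:,0],q[:,1],1)[:,0]*n[:,0]+cv2.remap(gy,q[:,0],q[:,1],1)[:,0]*n[:,1]
        return np.mean(np.clip(sgn*d,-80,80))
    res=[]
    for z in zs:
        c0=np.array([e[0]+x0,e[1]]);best=(-1e9,)
        for step,k in((1.5,5),(.5,3)):
            b=best
            for a in range(-k,k+1):
                for bb in range(-k,k+1):
                    c=c0+step*np.array([a,bb])
                    for ri in cands:
                        s1=sc(c,e[2]+z,ri,-1)
                        for ro in(outs if s1>0 else ()):
                            v=s1+sc(c,e[2]+z,ro,1)
                            if v>b[0]: b=(v,c[0]-e[0],c[1]-e[1],ri,ro)
            best=b
            if len(b)>1:c0=np.array([b[1]+e[0],b[2]+e[1]])
        res.append((z,)+tuple(np.round(best,2)))
    return res
E
python3 - <<'E'
from h import *
p=viewer.grab_frame("wrist");e=sensors.state()["ee_pos"]
for r in fitring(p,e,zs=np.arange(-114,-93,3.)):print(r)
s=viewer.grab_frame("scene")
d=viewer.pinpoint("ring_centre",s);print(d[:1]);
if d: print(tri([(p,(284.6,192.3)),(s,d[0]["location"])])-e)
for n in("axle_end","groove"): print(n,viewer.pinpoint(n,s)[:2])
print(proj(s,np.array([[597.2,-171.2,91.5],[597.2,-171.2,76.5]])))
E
```

```text
(np.float64(-114.0), np.float64(145.64), np.float64(-20.3), np.float64(1.5), np.float64(20.5), np.float64(25.0))
(np.float64(-111.0), np.float64(148.21), np.float64(-20.8), np.float64(1.5), np.float64(20.5), np.float64(25.0))
(np.float64(-108.0), np.float64(149.89), np.float64(-20.8), np.float64(1.5), np.float64(20.5), np.float64(25.0))
(np.float64(-105.0), np.float64(150.68), np.float64(-21.3), np.float64(1.5), np.float64(20.5), np.float64(25.0))
(np.float64(-102.0), np.float64(150.6), np.float64(-21.8), np.float64(1.5), np.float64(20.5), np.float64(25.0))
(np.float64(-99.0), np.float64(150.65), np.float64(-22.8), np.float64(1.5), np.float64(20.0), np.float64(24.5))
(np.float64(-96.0), np.float64(150.42), np.float64(-22.8), np.float64(1.5), np.float64(20.0), np.float64(24.5))
[{'location': [401.1, 222.4], 'score': 0.75}]
[ -22.66434979   -0.16930656 -102.67682228]
axle_end [{'location': [344.9, 199.6], 'score': 0.85}, {'location': [174.5, 177.8], 'score': 0.6}]
groove [{'location': [343.3, 209.4], 'score': 0.97}, {'location': [174.1, 180.6], 'score': 0.57}]
[[344.26723974 200.89142827]
 [343.80661638 206.35883493]]
```

Request:
{"method": "step_arm", "body": {"plan": [-1.43, 3.4, 0, 0, 0, 0, -1.43, 3.4, 0, 0, 0, 0, -1.43, 3.4, 0, 0, 0, 0, -1.43, 3.4, 0, 0, 0, 0, -1.43, 3.4, 0, 0, 0, 0]}}

```text
time_s: 16.47
ee_pos: [619.1, -170.9, 247.6]
ee_rot: [-180.0, 0.0, 180.0]
force: [0.9, -0.1, -2.1]
gripper_width: 32.8
gripper_force: 30.0
```

Request:
{"method": "step_arm", "body": {"plan": [0, 0, 1.0, 0, 0, 0, 0, 0, 1.0, 0, 0, 0, 0, 0, 0.5, 0, 0, 0, 0, 0, 0, 0, 0, 0, 0, 0, 0, 0, 0, 0]}}

```text
time_s: 16.88
ee_pos: [618.1, -173.6, 221.9]
ee_rot: [180.0, -0.1, 179.9]
force: [0.8, 0.4, -1.5]
gripper_width: 32.7
gripper_force: 30.0
```

Request:
{"method": "step_arm", "body": {"plan": [0, 0, 0, 0, 0, 0, 0, 0, 0, 0, 0, 0, 0, 0, 0, 0, 0, 0, 0, 0, 0, 0, 0, 0, 0, 0, 0, 0, 0, 0]}}

```text
time_s: 17.3
ee_pos: [618.7, -172.6, 222.7]
ee_rot: [-180.0, 0.0, 180.0]
force: [0.2, -0.6, -1.8]
gripper_width: 32.5
gripper_force: 30.0
```

Request:
{"method": "step_arm", "body": {"plan": [0, 0, 0, 0, 0, 0, 0, 0, 0, 0, 0, 0, 0, 0, 0, 0, 0, 0, 0, 0, 0, 0, 0, 0, 0, 0, 0, 0, 0, 0]}}

```text
time_s: 17.72
ee_pos: [618.7, -172.4, 222.4]
ee_rot: [180.0, 0.0, -180.0]
force: [1.1, -0.8, -0.4]
gripper_width: 32.8
gripper_force: 30.0
```

Run:
```python
from h import *
p=viewer.grab_frame("wrist");e=sensors.state()["ee_pos"];print(e,sensors.state()["gripper_width"])
save(p,"w8.png")
for r in fitring(p,e,x0=-21,zs=np.arange(-114,-93,4.)):print(np.round(r,1))
for r,z in((18,88.5),(15,91.5),(36,56),(28,71)):print(r,fitcircle(p,(597.2,-171.3),z,r,5))
obs={"ring_centre":[], "axle_end":[]}
for c in("scene","top","wrist"):
    q=p if c=="wrist" else viewer.grab_frame(c)
    for n in obs:
        d=[k for k in viewer.pinpoint(n,q) if np.linalg.norm(np.array(k["location"])-proj(q,np.array([[597.,-171,100]]))[0])<30]
        if d: print(c,n,np.round(d[0]["location"],1),round(d[0]["score"],2)); obs[n].append((q,d[0]["location"]))
for n,o in obs.items():
    if len(o)>1:print(n,tri(o))
```

```text
[ 618.71553454 -172.34584353  222.38811293] 32.877355379590156
[-114.   150.   -20.5    1.    20.5   25. ]
[-110.   155.5  -21.5    1.    20.    25. ]
[-106.   157.9  -21.5    1.5   20.    25. ]
[-102.   158.8  -21.5    1.    20.    25. ]
[-98.  159.3 -21.5   1.   20.   25. ]
[-94.  159.2 -23.    1.   19.5  24.5]
18 (array([ 593.2, -169.3]), 48.30167007446289)
15 (array([ 595.7, -170.8]), 49.67811584472656)
36 (array([ 595.2, -171.3]), 58.13938903808594)
28 (array([ 599.7, -170.8]), 54.13255310058594)
scene ring_centre [342.1 187.7] 0.8
scene axle_end [344.3 201. ] 0.8
wrist axle_end [281.8 190.4] 0.85
axle_end [ 598.69791633 -171.97603632   90.85974869]
```

```bash
cat > sf.py <<'E'
from h import *
def grad(p):
    g=cv2.GaussianBlur(cv2.cvtColor(p["img"],cv2.COLOR_RGB2GRAY),(0,0),.7).astype(float)
    return cv2.Sobel(g,cv2.CV_32F,1,0),cv2.Sobel(g,cv2.CV_32F,0,1)
def sc(p,G,c,z,r,t):
    w=lambda rr:np.c_[c[0]+rr*np.cos(t),c[1]+rr*np.sin(t),np.full(len(t),z)]
    q=proj(p,w(r)).astype(np.float32);n=proj(p,w(r+.5))-q;n/=np.linalg.norm(n,axis=1)[:,None]
    return np.clip(cv2.remap(G[0],q[:,0],q[:,1],2)[:,0]*n[:,0]+cv2.remap(G[1],q[:,0],q[:,1],2)[:,0]*n[:,1],-100,100).mean()
def scan(p,e,zs,lat=3):
    G=grad(p);t=np.radians(np.arange(60,301,3));out=[]
    f=np.array(e[:2])-p["position"][:2];u=np.array([-f[1],f[0]])/np.linalg.norm(f)
    for z in zs:
        b=max((sc(p,G,np.array([e[0]-21.5+(-102-z)*.2,e[1]+1.2])+u*k,e[2]+z,25,t)-sc(p,G,np.array([e[0]-21.5+(-102-z)*.2,e[1]+1.2])+u*k,e[2]+z,20,t),k) for k in np.arange(-lat,lat+.1,.5))
        out.append((z,round(float(b[0]),1),b[1]))
    return out
if __name__=="__main__":
    p=viewer.grab_frame("scene");e=sensors.state()["ee_pos"];save(p,"s8.png")
    for o in scan(p,e,np.arange(-116,-85,2.)):print(*o)
    G=grad(p);tt=np.radians(np.arange(0,360,3))
    print("axle")
    for z in np.arange(84,100,1.):
        b=max((abs(sc(p,G,(597.2,-171.3+k),z,15,tt))+abs(sc(p,G,(597.2,-171.3+k),z-3,18,tt)),k) for k in np.arange(-3,3.1,.5));print(z,np.round(b,1))
E
python3 sf.py
```

```text
Traceback (most recent call last):
  File "sf.py", line 18, in <module>
    for o in scan(p,e,np.arange(-116,-85,2.)):print(*o)
             ~~~~^^^^^^^^^^^^^^^^^^^^^^^^^^^^
  File "sf.py", line 10, in scan
    G=grad(p);t=np.radians(np.arange(60,301,3));out=[]
  File "sf.py", line 4, in grad
    return cv2.Sobel(g,cv2.CV_32F,1,0),cv2.Sobel(g,cv2.CV_32F,0,1)
           ~~~~~~~~~^^^^^^^^^^^^^^^^^^
cv2.error: OpenCV(4.12.0) /io/opencv/modules/imgproc/src/filter.simd.hpp:3096: error: (-213:The function/feature is not implemented) Unsupported combination of buffer format (=6), and destination format (=5) in function 'getLinearColumnFilter'
```

```bash
sed -i 's/astype(float)$/astype(np.float32)/' sf.py; python3 sf.py
```

```text
-116.0 5.9 3.0
-114.0 -11.3 3.0
-112.0 -5.5 3.0
-110.0 20.0 1.5
-108.0 54.8 1.0
-106.0 101.1 0.5
-104.0 143.6 -0.5
-102.0 133.4 -1.0
-100.0 79.2 -1.5
-98.0 34.0 -3.0
-96.0 11.4 -3.0
-94.0 1.2 -3.0
-92.0 -0.4 -3.0
-90.0 3.0 -3.0
-88.0 8.7 -3.0
-86.0 14.4 -3.0
axle
84.0 [70.8  3. ]
85.0 [85.4  3. ]
86.0 [102.6   3. ]
87.0 [125.2   3. ]
88.0 [145.5   3. ]
89.0 [151.8   2.5]
90.0 [148.5   2.5]
91.0 [143.1   2. ]
92.0 [136.8   2. ]
93.0 [129.2   1.5]
94.0 [116.3   1. ]
95.0 [99.6  1. ]
96.0 [74.3  0.5]
97.0 [44.9 -0.5]
98.0 [25.9 -3. ]
99.0 [19.1 -3. ]
```

Request:
{"method": "step_arm", "body": {"plan": [0, 0, 0.8, 0, 0, 0, 0, 0, 0.8, 0, 0, 0, 0, 0, 0.6, 0, 0, 0, 0, 0, 0, 0, 0, 0, 0, 0, 0, 0, 0, 0]}}

```text
time_s: 18.68
ee_pos: [618.3, -172.3, 199.4]
ee_rot: [180.0, -0.1, -180.0]
force: [-0.5, 0.2, -1.2]
gripper_width: 33.0
gripper_force: 30.0
```

Request:
{"method": "step_arm", "body": {"plan": [0, 0, 0, 0, 0, 0, 0, 0, 0, 0, 0, 0, 0, 0, 0, 0, 0, 0, 0, 0, 0, 0, 0, 0, 0, 0, 0, 0, 0, 0]}}

```text
time_s: 19.1
ee_pos: [618.8, -172.4, 200.7]
ee_rot: [-180.0, 0.0, -180.0]
force: [0.1, 0.9, -0.9]
gripper_width: 32.9
gripper_force: 30.0
```

Request:
{"method": "step_arm", "body": {"plan": [0, 0, 0, 0, 0, 0, 0, 0, 0, 0, 0, 0, 0, 0, 0, 0, 0, 0, 0, 0, 0, 0, 0, 0, 0, 0, 0, 0, 0, 0]}}

```text
time_s: 19.52
ee_pos: [618.7, -172.4, 200.5]
ee_rot: [180.0, 0.0, -180.0]
force: [-0.0, -0.3, -0.6]
gripper_width: 33.0
gripper_force: 30.0
```

```bash
cat > m.py <<'E'
from sf import *
T=np.radians(np.arange(70,291,3));F=np.radians(np.arange(0,360,3))
def best(p,c0,terms,rng=5):
    G=grad(p);c0=np.array(c0,float)
    f=lambda c:sum(s*sc(p,G,c,z,r,t) if s else abs(sc(p,G,c,z,r,t)) for z,r,t,s in terms)
    for st,k in((1,rng),(.25,5)):
        v=max((f(c0+st*np.array([a,b])),a,b) for a in range(-k,k+1) for b in range(-k,k+1)); c0=c0+st*np.array(v[1:])
    return np.round(c0,2),round(float(v[0]),1)
def run(zoff=-102,axle=True):
    e=sensors.state()["ee_pos"];print("ee",np.round(e,1),sensors.state()["force"].round(1) if hasattr(sensors.state()["force"],"round") else sensors.state()["force"])
    for c in("wrist","scene"):
        p=viewer.grab_frame(c);save(p,c+"_m.png")
        for dz in(-2,0,2): print(c,"ring",dz,*best(p,(e[0]-21.5,e[1]+1.2),[(e[2]+zoff+dz,25,T,1),(e[2]+zoff+dz,20,T,-1)]))
        if axle:
            print(c,"axle top",*best(p,(597,-171.3),[(91.5,15,F,0)]),"chamf",*best(p,(597,-171.3),[(88.5,18,F,0)]))
        print(c,"flange/base",*best(p,(597,-171.3),[(0,66,F,0)]),*best(p,(597,-171.3),[(56,36,np.radians(np.arange(100,260,3)),0)]))
if __name__=="__main__": run()
E
python3 m.py
```

```text
ee [ 618.7 -172.4  200.5] [-0.  -0.3 -0.6]
wrist ring -2 [ 596.96 -171.19] 188.0
wrist ring 0 [ 596.96 -171.19] 191.1
wrist ring 2 [ 596.71 -171.19] 193.1
wrist axle top [ 592.5  -169.55] 49.1 chamf [ 598.25 -167.3 ] 50.8
wrist flange/base [ 597.   -171.55] 64.0 [ 595.  -171.3] 98.5
scene ring -2 [ 598.71 -171.44] 186.3
scene ring 0 [ 596.21 -172.94] 186.5
scene ring 2 [ 593.46 -174.44] 186.8
scene axle top [ 600.   -165.55] 99.3 chamf [ 594.25 -170.05] 35.5
scene flange/base [ 599.25 -169.05] 61.8 [ 594.75 -177.05] 59.4
```

Request:
{"method": "step_arm", "body": {"plan": [0, 0, 0.5, 0, 0, 0, 0, 0, 0.5, 0, 0, 0, 0, 0, 0.5, 0, 0, 0, 0, 0, 0.35, 0, 0, 0, 0, 0, 0, 0, 0, 0]}}

```text
time_s: 20.03
ee_pos: [618.0, -172.2, 180.4]
ee_rot: [180.0, -0.1, -180.0]
force: [-0.6, -0.1, -2.2]
gripper_width: 32.9
gripper_force: 30.0
```

Request:
{"method": "step_arm", "body": {"plan": [0, 0, 0, 0, 0, 0, 0, 0, 0, 0, 0, 0, 0, 0, 0, 0, 0, 0, 0, 0, 0, 0, 0, 0, 0, 0, 0, 0, 0, 0]}}

```text
time_s: 20.45
ee_pos: [618.8, -172.4, 182.2]
ee_rot: [-180.0, 0.0, -180.0]
force: [-0.3, 0.6, -1.7]
gripper_width: 32.9
gripper_force: 30.0
```

Request:
{"method": "step_arm", "body": {"plan": [0, 0, 0, 0, 0, 0, 0, 0, 0, 0, 0, 0, 0, 0, 0, 0, 0, 0, 0, 0, 0, 0, 0, 0, 0, 0, 0, 0, 0, 0]}}

```text
time_s: 20.87
ee_pos: [618.7, -172.4, 182.0]
ee_rot: [180.0, 0.0, -180.0]
force: [0.6, -0.6, -1.7]
gripper_width: 32.5
gripper_force: 30.0
```

Run:
```python
from m import *
print(sensors.state()["gripper_width"]);run(-103,False)
for d in viewer.pinpoint("ring_centre",viewer.grab_frame("scene"))[:2]+viewer.pinpoint("groove",viewer.grab_frame("scene"))[:2]:print(d)
```

```text
32.501593476116305
ee [ 618.7 -172.4  182. ] [ 0.6 -0.6 -1.7]
wrist ring -2 [ 597.98 -171.46] 184.8
wrist ring 0 [ 597.73 -171.46] 188.4
wrist ring 2 [ 597.48 -171.46] 190.3
wrist flange/base [ 596.75 -171.55] 59.2 [ 594.75 -171.3 ] 98.2
scene ring -2 [ 601.23 -169.21] 168.1
scene ring 0 [ 598.48 -170.71] 168.7
scene ring 2 [ 595.73 -172.21] 169.5
scene flange/base [ 598.75 -169.05] 61.2 [ 594.75 -177.05] 58.0
{'location': [344.6, 201.0], 'score': 0.91}
{'location': [342.6, 214.6], 'score': 0.63}
{'location': [341.2, 209.9], 'score': 0.91}
{'location': [172.1, 180.6], 'score': 0.58}
```

Request:
{"method": "step_arm", "body": {"plan": [0, 0, 0.1, 0, 0, 0, 0, 0, 0.1, 0, 0, 0, 0, 0, 0.1, 0, 0, 0, 0, 0, 0, 0, 0, 0, 0, 0, 0, 0, 0, 0]}}

```text
time_s: 21.58
ee_pos: [618.6, -172.4, 178.8]
ee_rot: [180.0, -0.0, -180.0]
force: [0.3, 0.0, -1.4]
gripper_width: 32.8
gripper_force: 30.0
```

Request:
{"method": "step_arm", "body": {"plan": [0, 0, 0.1, 0, 0, 0, 0, 0, 0, 0, 0, 0, 0, 0, 0, 0, 0, 0, 0, 0, 0, 0, 0, 0]}}

```text
time_s: 21.92
ee_pos: [618.7, -172.4, 177.9]
ee_rot: [180.0, 0.0, -180.0]
force: [0.4, 0.2, -1.8]
gripper_width: 32.9
gripper_force: 30.0
```

Request:
{"method": "step_arm", "body": {"plan": [0, 0, 0.1, 0, 0, 0, 0, 0, 0, 0, 0, 0, 0, 0, 0, 0, 0, 0, 0, 0, 0, 0, 0, 0]}}

```text
time_s: 22.25
ee_pos: [618.7, -172.4, 176.9]
ee_rot: [180.0, 0.0, -180.0]
force: [0.2, -0.0, -1.8]
gripper_width: 33.0
gripper_force: 30.0
```

Request:
{"method": "step_arm", "body": {"plan": [0, 0, 0.1, 0, 0, 0, 0, 0, 0, 0, 0, 0, 0, 0, 0, 0, 0, 0, 0, 0, 0, 0, 0, 0]}}

```text
time_s: 22.58
ee_pos: [618.7, -172.4, 175.9]
ee_rot: [180.0, -0.0, -180.0]
force: [0.8, -0.1, -0.8]
gripper_width: 33.1
gripper_force: 30.0
```

Request:
{"method": "step_arm", "body": {"plan": [0, 0, 0.1, 0, 0, 0, 0, 0, 0, 0, 0, 0, 0, 0, 0, 0, 0, 0, 0, 0, 0, 0, 0, 0]}}

```text
time_s: 22.92
ee_pos: [618.9, -172.5, 175.5]
ee_rot: [-180.0, 0.1, -180.0]
force: [1.2, 0.8, 2.4]
gripper_width: 32.8
gripper_force: 30.0
```

Contact came at TCP z of about 175.7, as predicted for the ring on the spacer. The groove height is therefore 4 mm higher.

Request:
{"method": "step_arm", "body": {"plan": [0.03, 0, -0.25, 0, 0, 0, 0, 0, -0.22, 0, 0, 0, 0, 0, 0, 0, 0, 0, 0, 0, 0, 0, 0, 0, 0, 0, 0, 0, 0, 0]}}

```text
time_s: 23.33
ee_pos: [618.3, -172.3, 179.2]
ee_rot: [180.0, -0.0, -180.0]
force: [-1.1, -0.9, -1.3]
gripper_width: 32.7
gripper_force: 30.0
```

Request:
{"method": "step_arm", "body": {"plan": [0, 0, 0, 0, 0, 0, 0, 0, 0, 0, 0, 0, 0, 0, 0, 0, 0, 0, 0, 0, 0, 0, 0, 0, 0, 0, 0, 0, 0, 0]}}

```text
time_s: 23.75
ee_pos: [618.4, -172.4, 179.6]
ee_rot: [180.0, 0.0, -180.0]
force: [0.5, 0.2, -1.0]
gripper_width: 33.0
gripper_force: 30.0
```

Run:
```python
from m import *
s=sensors.state();print(s["gripper_width"],s["ee_rot"]);run(-103.2,False)
```

```text
32.96472996105794 [ 1.79995640e+02  3.45409568e-03 -1.79987630e+02]
ee [ 618.4 -172.4  179.6] [ 0.5  0.2 -1. ]
wrist ring -2 [ 597.69 -171.7 ] 186.1
wrist ring 0 [ 597.19 -171.45] 189.0
wrist ring 2 [ 596.94 -171.45] 190.7
wrist flange/base [ 596.75 -171.55] 57.6 [ 594.75 -171.3 ] 98.0
scene ring -2 [ 603.19 -168.7 ] 143.0
scene ring 0 [ 600.44 -170.2 ] 144.1
scene ring 2 [ 597.94 -171.7 ] 144.9
scene flange/base [ 598.75 -169.05] 61.8 [ 594.75 -177.05] 58.9
```

The ring is centred and level at the groove, so I'm handing in.

```bash
python3 -c "
from workcell import env
print(env.job_done())"
```

```text
the job is handed in; nothing more can be done
None
```

I handed the job in at about 24 s of the 51 s allowed. The wide spacer is seated on the hub and released, the narrow one is untouched, and the squeezed pliers hold the spread ring level and centred at the groove, about 4 mm clear of the spacer. The hand-in returned no verdict.

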